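# Dock the sample box and hold its sprung lid at the pointer

## Task

Swing the docking hook beside the sample box round until its arm lies fully home in the catch, and leave it there. Only then lift the box's spring-loaded lid by its handle until the lid is in line with the pointer beside it, and finish while still holding the lid there with the gripper: the program ends holding. Do not move the pointer, and leave the bottle, the jar and the dish undisturbed.

Things in the scene. Friction and masses are not known exactly. Their poses are not given: they have to be found in the camera images.
- rig: Fixed aluminium docking plate (220 x 360 x 10 mm, y -200 to +160) carrying a grey sample box (180 x 200 mm, rim 75 mm above the table). Origin: on the table under the box's centre. x points from the box's front (lid handle) to its back (hinge), away from the robot; y left; z up. Hook and catch on the -y side, pointer and arc on the +y side. Place and yaw (within 0.25 rad) vary.
- lid_handle (a point): Centre of the lid's handle, a black barrel 40 mm long (along y), 24 mm thick, flat-ended, on a 12 x 16 mm stem; 28 mm gap below it. Lid shut: 60 mm in front (-x) of the rig's origin, 125 mm above the table. From the hinge line, in the lid's frame: 145 mm forward, 45 mm up. Axes: x from handle to hinge, y along the hinge, z out of the lid's top. Held by its ends it turns in the fingers.
- lid_hinge (a point): Middle of the lid's hinge line, at the back edge of the lid, at half the lid's thickness: 85 mm behind the rig's origin, 80 mm above the table. The lid is a white plate 176 x 200 x 10 mm.
- lid (a joint): Lid angle in rad: 0 shut (level), growing as the front edge (the handle side) rises; stops at 1.5. A spring and the weight pull it shut; it takes about 3 to 7 N at the handle to raise and hold it, more the farther it is open; let go, it falls shut.
- pointer (a joint): Angle of the pointer in rad, by the same measure as lid: 0 level towards the front, growing upward. It starts between 0.45 and 0.9. The lid is in line with the pointer when lid equals pointer. It stays where it is by friction.
- pointer_tip (a point): Tip of the pointer: a dark thin steel bar 4 mm wide, 7 mm high, turning on the lid's own hinge line, 128 mm to the +y side of the lid's middle (28 mm outside its edge); tip 144 mm from the hinge line. x points from tip to hinge line. Just outside it (142 mm from the middle) is a fixed steel arc, radius 150 mm, from 0 to 1.2 rad, ticks every 0.2 rad.
- hook (a joint): Angle of the docking hook in rad, turning about a vertical pin: 0 closed, its arm pointing to the rig's front (-x) and lying in the catch, where it stops; growing as the post swings out to the -y side of the rig and back (stops at 1.5). It starts between 0.7 and 1.25. Friction keeps it where it is left; about 1 N at the post moves it.
- hook_post (a point): Point on the axis of the hook's upright grip post, 77 mm above the table, a good height to grip or push. Steel rod 16 mm thick, 130 mm from the pivot at the free end of the hook's arm; its top is 97 mm above the table. The arm below is 14 mm wide, its top 52 mm above the table. Closed, the post is 60 mm in front and 155 mm right (-y) of the rig's origin, 47 mm clear of the box.
- hook_pivot (a point): On the axis of the hook's vertical pivot, at the middle of the arm's thickness: 70 mm behind and 155 mm to the right (-y) of the rig's origin, 47 mm above the table.
- catch (a point): Middle of the catch's slot, 47 mm above the table, which is open to the -y side and takes the arm 85 mm from the pivot, 45 mm from the post. The catch is a steel bracket 20 mm wide; its top is 63 mm above the table. 15 mm in front of and 155 mm to the right (-y) of the rig's origin.
- bottle: Loose glass bottle with a blue cap, 72 mm in diameter, 150 mm high, origin at the centre of its underside. Bystander, to the left of the rig.
- jar: Loose amber jar with a black cap, 70 mm in diameter, 90 mm high, origin at the centre of its underside. Bystander, to the left of the rig.
- dish: Loose white ceramic cup, 76 mm in diameter, 45 mm high, origin at the centre of its underside. Bystander, behind the hook.

How it is judged (in metres and radians):
On the way, in this order (a step that is already met when the one before it is completed fails the run):
1. the hook's arm lies home in the catch while the lid is still shut (value of joint each of hook, lid below 0.08 rad), for 0.2 s.
2. the lid is lifted in line with the pointer (angle between the x axis of lid_handle and the x axis of pointer_tip, either way round below 0.07 rad and value of joint lid above 0.3 rad), for 0.3 s.
At the end, for the whole second after the job is handed in: Hook within 0.08 rad of closed, fingers off it; lid within 0.07 rad (4 degrees) of the pointer, still, carried by the fingers (over 1.5 N) and nothing else; pointer tip within 10 mm of its start; bottle, jar and dish upright and within 30 mm of their starts (all of step 2 and value of joint hook below 0.08 rad and velocity of joint lid between -0.1 and 0.1 rad/s and contact force between the fingers and lid above 1.5 N and contact force between the fingers and hook below 0.5 N and distance of pointer_tip from where it was at the start of the episode below 0.01 m and contact force between each of bottle, jar, dish and lid below 0.3 N and angle between each of bottle, jar, dish's own z axis and vertical below 0.2 rad and distance of each of bottle, jar, dish from where it was at the start of the episode below 0.03 m); the arm keeps its last pose, push and grip.
It fails at once if the lid is opened (more than 0.15 rad) while the hook is not closed (value of joint lid above 0.15 rad and value of joint hook above 0.12 rad).
It fails at once if the pointer is moved (its tip by more than 10 mm) (not (distance of pointer_tip from where it was at the start of the episode below 0.01 m)).
It fails at once if the bottle, jar or dish is shifted by more than 30 mm or tipped (distance of any of bottle, jar, dish from where it was at the start of the episode above 0.03 m or angle between any of bottle, jar, dish's own z axis and vertical above 0.35 rad).
It also fails if it takes over 43 s, if anything falls off the work surface, if the arm or the gripper's body presses on something with over 40 N, if the wrist force passes 120 N, or if a joint passes its speed limit or range.

## Robot

A 6-joint arm with a two-finger parallel gripper is mounted at the origin on the work surface. World frame = base frame: x ahead of the robot, y to its left, z up, the work surface at z = 0. Lengths are in mm, angles in degrees, forces in N, time in s.
With the tool pointing down it reaches from about 300 to 850 mm from the base axis. Payload 4.2 kg.
Tool frame: the origin (TCP) lies on the centre line of the jaws, within the pads' length; the fingertips stand 11 mm ahead of it and the grasp point (between the pads) lies 8 mm behind it; z points along the fingers, y is the direction in which the jaws open and shut (so a half turn about z gives the same grasp; the last joint's range is limited). The gripper opens to 91 mm and grips with 3 to 60 N. Pads are 32 mm wide; open, the fingers measure 118 mm over their backs; the gripper's body (76 mm by 178 mm) begins 60 mm behind the grasp point.
Start: joints at [71.562, 18.312, 89.639, -0, 72.044, -1.146], TCP at [170.915, 549.027, 224.976] pointing down, gripper open.
Joint ranges: [-177.97, 177.97], [-48.28, 115.42], [12.27, 149.76], [-77.06, 257.06], [2.81, 150.46], [-146.56, 146.56]. Speed limits (degrees/s): [147.25, 147.25, 180, 180, 180, 180].

## Interface

Orientations are given as [roll, pitch, yaw] about the fixed x, y, z axes, in that order (R = Rz(yaw) Ry(pitch) Rx(roll)).
In Python, from workcell import env, grab_frame gives the robot as it stands. The module is installed in compiled form; this text tells all that it offers.
- The arm moves only by the tool arm_command, never from a script. Its argument "series" is one flat list of numbers, 6 for each row, row after row: the shift along the world's x, y, z each as a share of 400 mm, from -1 to 1, then the turn, a rotation vector about the world's x, y, z each as a share of 45 degrees, from -1 to 1. A call has 1 to 20 rows; each row shifts and turns the commanded pose from where the row before left it; what a row does not reach is not made up. A row lasts 1/12 s, in which the tool goes at most 41.7 mm and 7.16 degrees, less where a joint would pass 70% of its speed; a pose out of reach is approached as far as the arm can. A call with a number of a shift or a turn outside -1 to 1 is refused whole. A call with a gripper value outside its range is refused whole. "hand" is the opening, from 0 (shut) to 1 (fully open), set as the call begins (left out, the last holds). The fingers move at their own pace and stop on an object; "newtons" is the grip in N (left out, the last holds). Time passes only in rows, so rows that do not move let the fingers close. It gives the time, the measured TCP pose, the force and the opening at its end, in the units of the state.
- env.state(): the state, without advancing time (a new reading comes with each control period).
- grab_frame(name): name is "scene" or "top"; returns a dict with "frame" (480x640x3 uint8, red, green, blue), "intrinsics" (3x3 intrinsics, pixels), "k1" (the pictures are not rectified: a ray, as slopes to the right and down, at radius r is drawn at 1 + k1 r^2 times it, then the intrinsics apply), "R" (3x3) and "t" (3): a world point X has camera coordinates R X + t. Camera axes: x right, y down, z forward; pixel columns grow to the right and rows downward; lengths in mm; the calibration is good to about 2 mm. A picture is of the moment at which its call begins. There is no depth.
- env.job_done(): hands the job in, once; it reports no verdict.
The state is a dict: "time_s": time; "qpos": joint angles; "qvel": joint speeds; "effort": joint torques, N m; "ee_pos": TCP position; "ee_rot": TCP orientation; "force": force on the tool from outside, world axes, zero at the start; "torque": the same for the moment, N m; "gripper_width": finger opening in mm.
Only numpy, scipy, OpenCV 4.12 (cv2) and the standard library are available. Lean on these libraries where they do the work, as an engineer would, in place of code of your own. Each camera call takes 0.05 s, during which the arm holds its last target.

## Working session

There is one attempt and no reset: what is moved stays moved. The work goes in short steps, Python scripts to look and compute and a tool call to move; the robot and the scene stay as the last step left them, time stands still between calls to the robot, and variables do not carry over. Pictures are saved under pics/ and viewed, and the job is handed in when it is done.

Besides the shell and the picture viewer there is one more tool, called as a command line: name --argument value ..., lists and objects as JSON in quotes. arm_command: Moves the arm, as the interface text tells. Shift numbers are shares of 400 mm and turn numbers shares of 45 degrees, none past 1 either way. Its arguments: {"type":"object","properties":{"series":{"type":"array"},"hand":{"type":"number"},"newtons":{"type":"number"}},"required":["series"]}

```bash
mkdir -p pics
cat > h.py <<'E'
import numpy as np, cv2
from workcell import env, grab_frame
def snap(n,f):
    d=grab_frame(n); cv2.imwrite(f,d["frame"][:,:,::-1]); np.savez(f+".npz",**{k:np.array(v) for k,v in d.items()}); return d
def load(f): 
    return dict(np.load(f+".npz"))
def ray(d,u,v):
    K=d["intrinsics"];k=float(d["k1"])
    xd=np.array([(u-K[0,2])/K[0,0],(v-K[1,2])/K[1,1]])
    x=xd.copy()
    for _ in range(30): x=xd/(1+k*(x@x))
    R=d["R"];c=-R.T@d["t"]; w=R.T@np.array([x[0],x[1],1]); return c,w/np.linalg.norm(w)
def onz(d,u,v,z):
    c,w=ray(d,u,v); return c+w*(z-c[2])/w[2]
def proj(d,X):
    p=d["R"]@np.array(X,float)+d["t"]; x=p[:2]/p[2]; x=x*(1+float(d["k1"])*(x@x)); K=d["intrinsics"]
    return np.array([K[0,0]*x[0]+K[0,2],K[1,1]*x[1]+K[1,2]])
def tri(d1,p1,d2,p2):
    c1,w1=ray(d1,*p1);c2,w2=ray(d2,*p2)
    s=np.linalg.lstsq(np.stack([w1,-w2],1),c2-c1,rcond=None)[0]
    a=c1+s[0]*w1;b=c2+s[1]*w2; return (a+b)/2,np.linalg.norm(a-b)
E
python3 - <<'E'
from h import *
for n in("scene","top"):
    d=snap(n,f"pics/{n}0.png"); print(n,-d["R"].T@d["t"],d["R"][2],d["k1"],d["intrinsics"][0,0])
print(env.state())
E
```

```text
scene [1192.04372936 -378.02624238  717.37369208] [-0.59535507  0.53172795 -0.60234353] 0.014361918397915051 565.6977957023361
top [ 417.76871237  181.0957354  1146.10670655] [ 0.13279004 -0.03444857 -0.99054536] -0.15514999722515518 617.1786562414134
{'time_s': 0.1, 'qpos': array([ 7.15629969e+01,  1.83474198e+01,  8.96992014e+01,  4.93650317e-04,
        7.20417291e+01, -1.14557286e+00]), 'qvel': array([-0.14633376, -0.08982861, -0.14867258,  0.02683058,  0.19903048,
       -0.01418347]), 'effort': array([ 2.80883005e-04, -4.13327193e+01, -2.32512474e+01,  7.30722374e-02,
        4.22228209e-02, -4.40405609e-05]), 'ee_pos': array([170.76872998, 548.61566418, 224.21137346]), 'ee_rot': array([-1.79911677e+02, -2.23562972e-03,  1.62708415e+02]), 'force': array([-0.19396995, -0.12387702, -0.49604628]), 'torque': array([0.0312138 , 0.01414017, 0.00631105]), 'gripper_width': 91.06796843946881}
```

View pics/scene0.png

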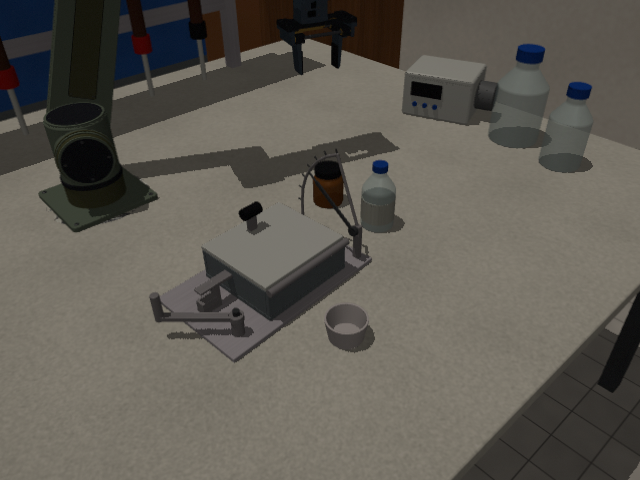

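View pics/top0.png

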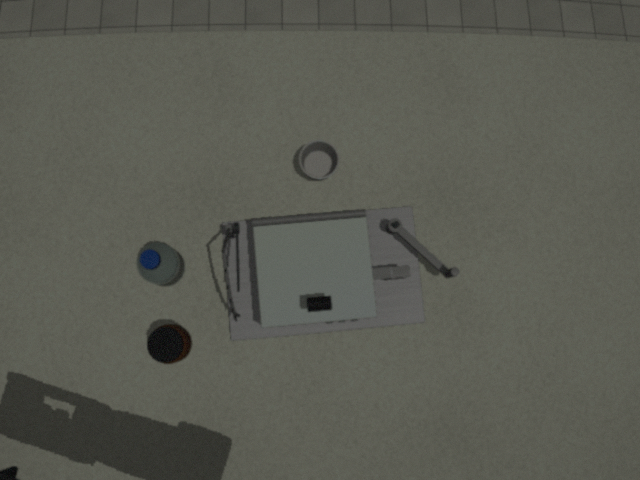

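The scene view shows the rig with the lid shut. The hook is at about (157,305) for the post and (238,315) for the pivot, and the pointer is raised. In the top view the lid spans (252,220)-(375,325), the handle is at (319,303), the hook pivot at (393,225) and the post at (453,272). Next I'll measure these more accurately.

Run:
```python
from h import *
d=load("pics/top0.png"); f=d["frame"]
c=cv2.resize(f[190:350,200:480],None,fx=2.8,fy=2.8,interpolation=cv2.INTER_CUBIC)
c=np.clip(c*1.8,0,255).astype(np.uint8)
cv2.imwrite("pics/topc.png",c[:,:,::-1])
s=load("pics/scene0.png")["frame"][130:370,130:410]
c=np.clip(cv2.resize(s,None,fx=2.4,fy=2.4,interpolation=cv2.INTER_CUBIC)*1.5,0,255).astype(np.uint8)
cv2.imwrite("pics/scenec.png",c[:,:,::-1])
g=cv2.cvtColor(f,cv2.COLOR_RGB2GRAY)
sub=g[230:295,260:360]; print("lid grey",np.median(sub), "plate",g[300,400],"table",g[400,400],f[260,300])
```

```text
lid grey 101.0 plate 95 table 96 [ 97 103  93]
```

View pics/topc.png

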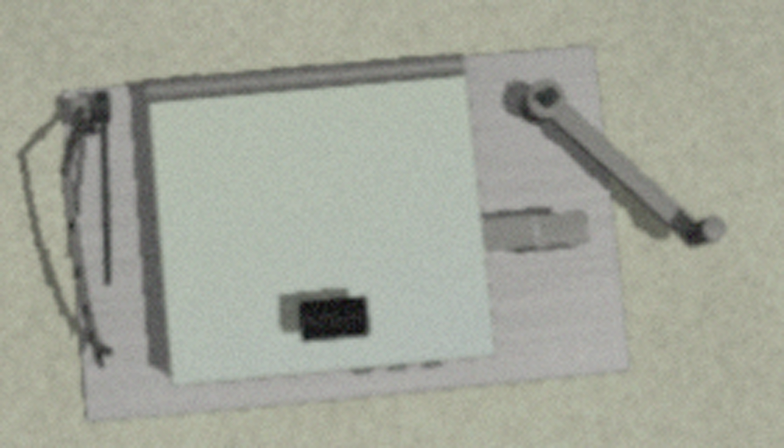

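View pics/scenec.png

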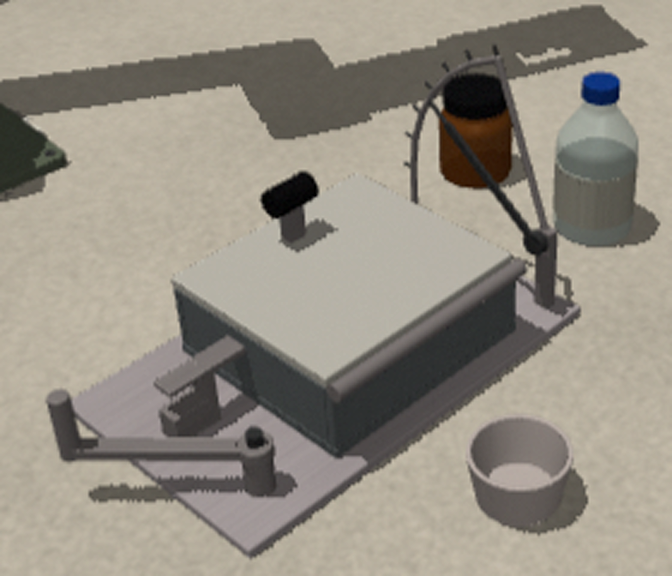

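Top crop: lid corners at (148,103), (465,77), (493,352), (175,383). The handle spans (300,295)-(368,340), the post top is at (714,229), the hook pivot at (545,97), and the pointer runs from (105,122) to (108,284). Scene crop: the pointer tip is near (440,112), and the post top is at (60,398).

Run:
```python
from h import *
from scipy.optimize import least_squares
T=load("pics/top0.png");S=load("pics/scene0.png")
ct=lambda u,v:(200+(u+.5)/2.8-.5,190+(v+.5)/2.8-.5); cs=lambda u,v:(130+(u+.5)/2.4-.5,130+(v+.5)/2.4-.5)
# rig fit from points with known rig coords
P=[]
for (u,v),r in [((148,103),(88.,100,85)),((465,77),(88.,-100,85)),((493,352),(-88,-100,85)),((175,383),(-88,100,85)),
   ((597,47),(110,-200,10)),((628,369),(-110,-200,10)),((86,418),(-110,160,10))]:
    X=onz(T,*ct(u,v),r[2]); P.append((X,r)); print(r,X.round(1))
A=[p[0] for p in P]
print("lid sides",[round(np.linalg.norm(A[i]-A[(i+1)%4]),1) for i in range(4)])
def rig(p,r): c,s=np.cos(p[2]),np.sin(p[2]); return np.array([p[0]+c*r[0]-s*r[1],p[1]+s*r[0]+c*r[1],r[2]])
# lid x extent: hinge at +85 back edge, so front edge is 85-176=-91
for P2 in (P[4:],):
    o=least_squares(lambda p:np.concatenate([(rig(p,r)-X)[:2] for X,r in P2]),[420,200,0]); print(o.x,o.fun.round(1))
lid=P[:4]
for hx in(85,):
    L=[(X,(hx if r[0]>0 else hx-176,r[1],85)) for X,r in lid]
    o2=least_squares(lambda p:np.concatenate([(rig(p,r)-X)[:2] for X,r in L+P[4:]]),[420,200,0]); print("all",o2.x,o2.fun.round(1))
p=o2.x
H=onz(T,*ct(334,317),131);print("handle seen",H.round(1),"pred",rig(p,(-60,0,125)).round(1))
pv=onz(T,*ct(545,97),52);print("pivot",pv.round(1),rig(p,(70,-155,47)).round(1))
po=onz(T,*ct(714,229),97);print("post",po.round(1)); po2,e=tri(T,ct(714,229),S,cs(60,398));print(po2.round(1),e)
pr=rig(p,(70,-155,0)); v=po[:2]-pr[:2]; c,s=np.cos(p[2]),np.sin(p[2]); vr=np.array([c*v[0]+s*v[1],-s*v[0]+c*v[1]]);print("hook len,ang",np.linalg.norm(vr),np.arctan2(-vr[1],-vr[0]))
# pointer: top and scene, intersect with plane y=128
n=np.array([-s,c,0]);q=rig(p,(85,128,80))
for d,uv in((T,ct(108,284)),(S,cs(440,112)),(T,ct(105,122)),(S,cs(537,241))):
    cc,w=ray(d,*uv); X=cc+w*((q-cc)@n)/(w@n); D=X-q; fx=-(D@np.array([c,s,0])); print("pointer",X.round(1),"r",np.hypot(fx,D[2]),"ang",np.arctan2(D[2],fx))
ht=rig(p,(85,128,80))
print("proj hinge scene",proj(S,ht))
for nme,a in (("dish",(318,165)),("jar",(168,343)),("bottle",(150,260))): print(nme, onz(T,*a,{"dish":45,"jar":90,"bottle":150}[nme]).round())
np.save("rig.npy",p)
```

```text
(88.0, 100, 85) [585.4 231.7  85. ]
(88.0, -100, 85) [600.2  33.6  85. ]
(-88, -100, 85) [428.7  20.7  85. ]
(-88, 100, 85) [412.6 216.   85. ]
(110, -200, 10) [633.1 -67.4  10. ]
(-110, -200, 10) [416.5 -80.6  10. ]
(-110, 160, 10) [390.1 276.6  10. ]
lid sides [np.float64(198.6), np.float64(172.0), np.float64(195.9), np.float64(173.5)]
[5.11029865e+02 1.25165414e+02 6.82606259e-02] [ 1.3  0.6 -1.6 -1.2  0.3  0.7]
all [5.10098083e+02 1.25558276e+02 7.34853759e-02] [ 2.1 -0.2  2.  -1.5 -2.  -1.6 -0.6  2.6  1.4  1.6 -1.4 -1.4 -1.5  0.4]
handle seen [450.2 121.1 131. ] pred [450.3 121.2 125. ]
pivot [592.4 -22.8  52. ] [591.3 -23.9  47. ]
post [ 501.7 -118.    97. ]
[ 502.1 -118.4   94.4] 0.801955401879584
hook len,ang 129.93303844628798 0.7362996995988572
pointer [469.2 250.9 165.5] r 144.56541462281334 ang 0.6325805331819468
pointer [480.  251.7 158.9] r 131.9290146386329 ang 0.6409729736870048
pointer [574.2 258.6  81.8] r 11.445261066629255 ang 0.15744070540024988
pointer [584.9 259.4  81.8] r 1.8585718316972915 ang 1.284015506235566
proj hinge scene [353.64367287 230.98741587]
dish [705. 113.  45.]
jar [386. 376.  90.]
bottle [522. 396. 150.]
```

The fit agrees with the given sizes:

| Quantity | Value |
|---|---|
| Rig position | (510, 125.6) |
| Rig yaw | 4.2° |
| Hook | 0.736 rad, arm length 129.9 of 130 mm |
| Pointer | about 0.635 rad, r 144.6 |
| Handle seen | within 0.2 mm of prediction |

Next I'll move over the post, with the jaws along rig y.

arm_command --series '[0.0414,-0.0833,0,0,0,0.0239,0.0414,-0.0833,0,0,0,0.0239,0.0414,-0.0833,0,0,0,0.0239,0.0414,-0.0833,0,0,0,0.0239,0.0414,-0.0833,0,0,0,0.0239,0.0414,-0.0833,0,0,0,0.0239,0.0414,-0.0833,0,0,0,0.0239,0.0414,-0.0833,0,0,0,0.0239,0.0414,-0.0833,0,0,0,0.0239,0.0414,-0.0833,0,0,0,0.0239,0.0414,-0.0833,0,0,0,0.0239,0.0414,-0.0833,0,0,0,0.0239,0.0414,-0.0833,0,0,0,0.0239,0.0414,-0.0833,0,0,0,0.0239,0.0414,-0.0833,0,0,0,0.0239,0.0414,-0.0833,0,0,0,0.0239,0.0414,-0.0833,0,0,0,0.0239,0.0414,-0.0833,0,0,0,0.0239,0.0414,-0.0833,0,0,0,0.0239,0.0414,-0.0833,0,0,0,0.0239]' --hand 0.36 --newtons 20

```text
time_s: 1.77
ee_pos: [502.3, -119.2, 224.6]
ee_rot: [180.0, -0.0, -175.8]
force: [0.5, 0.5, -0.3]
gripper_width: 32.9
```

arm_command --series '[0,0,0,0,0,0,0,0,0,0,0,0,0,0,0,0,0,0]'

```text
time_s: 2.02
ee_pos: [501.4, -117.0, 224.4]
ee_rot: [179.9, -0.1, -175.8]
force: [0.5, -0.3, 0.1]
gripper_width: 33.1
```

arm_command --series '[0,-0.002,-0.05,0,0,0,0,0,-0.05,0,0,0,0,0,-0.05,0,0,0,0,0,-0.05,0,0,0,0,0,-0.05,0,0,0,0,0,0,0,0,0,0,0,0,0,0,0]'

```text
time_s: 2.6
ee_pos: [501.1, -116.8, 124.7]
ee_rot: [179.9, -0.1, -175.7]
force: [0.4, -0.1, -0.0]
gripper_width: 32.4
```

Run:
```python
from h import *
for n in("scene","top"): snap(n,f"pics/{n}1.png")
a=cv2.imread("pics/scene1.png")[130:370,60:340]; b=cv2.imread("pics/top1.png")[190:350,300:520]
c=np.hstack([cv2.resize(a,(420,360)),cv2.resize(b,(380,360))]); cv2.imwrite("pics/c1.png",np.clip(c*1.5,0,255).astype(np.uint8))
```

```text
(no output)
```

View pics/c1.png

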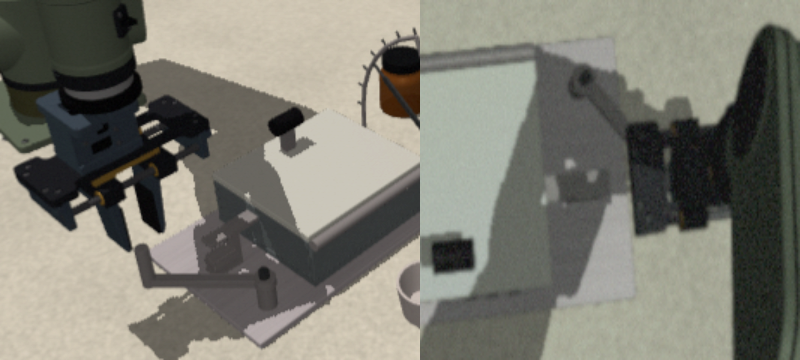

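The scene crop shows the fingertips straddling the line above the post top at (142,250), with no contact. Next I descend around the post.

arm_command --series '[0,-0.001,-0.035,0,0,0,0,-0.001,-0.035,0,0,0,0,0,-0.035,0,0,0,0,0,-0.03,0,0,0,0,0,0,0,0,0,0,0,0,0,0,0]'

```text
time_s: 3.2
ee_pos: [502.6, -118.9, 71.9]
ee_rot: [-180.0, 0.1, -175.8]
force: [0.1, -0.3, 0.2]
gripper_width: 33.1
```

Run:
```python
from h import *
p=np.load("rig.npy"); c,s=np.cos(p[2]),np.sin(p[2])
def W(x,y): return np.array([p[0]+c*x-s*y,p[1]+s*x+c*y])
prev=None
for i,a in enumerate(np.linspace(.736,0,13)):
    q=W(70-130*np.cos(a),-155-130*np.sin(a)); print(round(a,2),q.round(1),None if prev is None else ((q-prev)/400).round(4)); prev=q
print("handle",W(-60,0), "rig y dir",(-s,c))
```

```text
0.74 [ 501.6 -118. ] None
0.67 [ 496.  -112.3] [-0.014   0.0142]
0.61 [ 490.8 -106.3] [-0.0131  0.015 ]
0.55 [ 485.9 -100. ] [-0.0122  0.0158]
0.49 [481.4 -93.4] [-0.0112  0.0165]
0.43 [477.4 -86.5] [-0.0101  0.0172]
0.37 [473.8 -79.4] [-0.0091  0.0177]
0.31 [470.6 -72.1] [-0.008   0.0183]
0.25 [467.8 -64.6] [-0.0068  0.0187]
0.18 [465.6 -57. ] [-0.0057  0.0191]
0.12 [463.8 -49.2] [-0.0045  0.0194]
0.06 [462.5 -41.4] [-0.0033  0.0197]
0.0 [461.6 -33.4] [-0.0021  0.0198]
handle [450.2600136  121.15312048] rig y dir (np.float64(-0.07341925565796376), np.float64(0.9973011645930383))
```

arm_command --series '[-0.014,0.0142,0,0,0,0,-0.0131,0.015,0,0,0,0,-0.0122,0.0158,0,0,0,0,-0.0112,0.0165,0,0,0,0,-0.0101,0.0172,0,0,0,0,-0.0091,0.0177,0,0,0,0,-0.008,0.0183,0,0,0,0,-0.0068,0.0187,0,0,0,0,-0.0057,0.0191,0,0,0,0,-0.0045,0.0194,0,0,0,0,-0.0033,0.0197,0,0,0,0,-0.0021,0.0198,0,0,0,0,0,0.008,0,0,0,0,0,0.008,0,0,0,0,0,0,0,0,0,0,0,0,0,0,0,0]'

```text
time_s: 4.53
ee_pos: [462.5, -27.9, 71.0]
ee_rot: [180.0, 0.0, -175.8]
force: [0.4, -0.8, 0.3]
gripper_width: 33.0
```

arm_command --series '[0,0.005,0,0,0,0,0,0.005,0,0,0,0,0,0,0,0,0,0]'

```text
time_s: 4.78
ee_pos: [462.2, -24.4, 71.0]
ee_rot: [-180.0, 0.0, -175.8]
force: [-0.5, -2.6, 0.5]
gripper_width: 32.9
```

arm_command --series '[0,0.005,0,0,0,0,0,0.0,0,0,0,0,0,0,0,0,0,0]'

```text
time_s: 5.03
ee_pos: [462.1, -24.1, 71.0]
ee_rot: [-179.8, -0.0, -175.7]
force: [-0.7, -10.9, -0.4]
gripper_width: 32.6
```

The force rose to 11 N with the post at y≈-32.5, against a predicted closed value of -33.4, so the hook is against its stop. I'll centre the jaws and rise.

arm_command --series '[0,-0.012,0,0,0,0,0,-0.012,0,0,0,0,0,0,0,0,0,0,0,0,0.05,0,0,0,0,0,0.09,0,0,0,0,0,0.1,0,0,0,0,0,0.1,0,0,0,0,-0.05,0.06,0,0,0,0,-0.1,0,0,0,0,0,-0.1,0,0,0,0,0,-0.1,0,0,0,0,0,0,0,0,0,0,0,0,0,0,0]' --hand 0.36

```text
validation failed for argument at $.se...
```

Run:
```python
from h import *
for n in("scene","top"): snap(n,f"pics/{n}2.png")
a=cv2.imread("pics/scene2.png")[130:370,60:340]; b=cv2.imread("pics/top2.png")[190:350,300:520]
c=np.hstack([cv2.resize(a,(420,360)),cv2.resize(b,(380,360))]); cv2.imwrite("pics/c2.png",np.clip(c*1.5,0,255).astype(np.uint8))
p=np.load("rig.npy");c,s=np.cos(p[2]),np.sin(p[2])
W=lambda x,y,z:np.array([p[0]+c*x-s*y,p[1]+s*x+c*y,z])
for n in("scene","top"):
    d=load(f"pics/{n}2.png"); print(n,"closed post top",proj(d,W(-60,-155,97)),"pivot",proj(d,W(70,-155,52)))
```

```text
scene closed post top [185.83637307 260.49396276] pivot [236.46082099 314.41635445]
top closed post top [407.56927793 295.43203149] pivot [394.95178156 224.93057974]
```

View pics/c2.png

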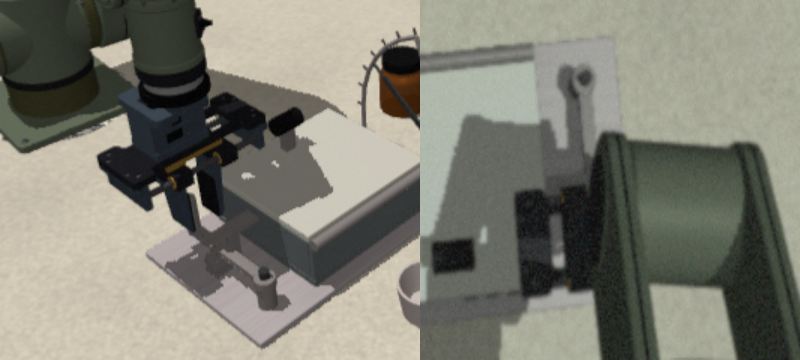

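That call was refused because of a miscounted list, so nothing moved. The picture shows the arm lying along the rig's x axis. Resending it.

arm_command --series '[0,-0.012,0,0,0,0,0,-0.012,0,0,0,0,0,0,0,0,0,0,0,0,0.05,0,0,0,0,0,0.09,0,0,0,0,0,0.1,0,0,0,0,0,0.1,0,0,0,0,-0.05,0.06,0,0,0,0,-0.1,0,0,0,0,0,-0.1,0,0,0,0,0,0,0,0,0,0,0,0,0,0,0,0]' --hand 0.36

```text
time_s: 6.13
ee_pos: [461.9, -132.8, 230.9]
ee_rot: [179.9, 0.0, -176.0]
force: [0.4, -0.4, -0.1]
gripper_width: 33.1
```

Run:
```python
from h import *
for n in("scene","top"): snap(n,f"pics/{n}3.png")
a=cv2.imread("pics/scene3.png")[130:370,60:340]; b=cv2.imread("pics/top3.png")[190:350,300:520]
c=np.hstack([cv2.resize(a,(420,360)),cv2.resize(b,(380,360))]); cv2.imwrite("pics/c3.png",np.clip(c*1.5,0,255).astype(np.uint8))
```

```text
(no output)
```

View pics/c3.png

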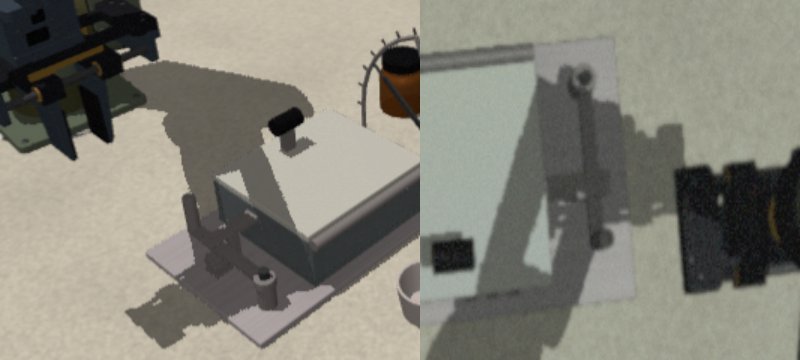

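Run:
```python
from h import *
a=cv2.imread("pics/scene3.png")[250:300,165:225]; b=cv2.imread("pics/top3.png")[215:310,375:435]
c=np.hstack([cv2.resize(a,None,fx=6,fy=6,interpolation=2),np.zeros((300,10,3),np.uint8)]);
b=cv2.resize(b,None,fx=6,fy=6,interpolation=2)
o=np.zeros((570,730,3),np.uint8);o[:300,:370]=c;o[:,370:]=b
cv2.imwrite("pics/c4.png",np.clip(o*2.2,0,255).astype(np.uint8))
```

```text
(no output)
```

View pics/c4.png

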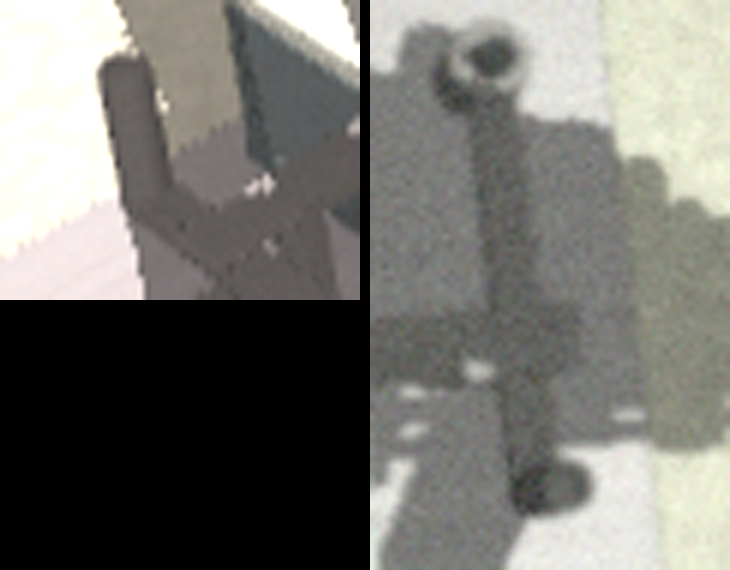

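The post top reads (408.6,295.5), against a prediction of (407.6,295.4) for closed, so the hook is home. Moving to the handle with the gripper open.

arm_command --series '[-0.0037,0.0794,0,0,0,0,-0.0037,0.0794,0,0,0,0,-0.0037,0.0794,0,0,0,0,-0.0037,0.0794,0,0,0,0,-0.0037,0.0794,0,0,0,0,-0.0037,0.0794,0,0,0,0,-0.0037,0.0794,0,0,0,0,-0.0037,0.0794,0,0,0,0,0,0,0,0,0,0,0,0,0,0,0,0,0,0,0,0,0,0]' --hand 0.85

```text
time_s: 7.15
ee_pos: [449.6, 123.1, 230.7]
ee_rot: [-180.0, -0.0, -175.6]
force: [0.1, -0.8, -0.8]
gripper_width: 77.5
```

arm_command --series '[0,0,-0.06,0,0,0,0,0,-0.06,0,0,0,0,0,-0.06,0,0,0,0,0,-0.06,0,0,0,0,0,0,0,0,0,0,0,0,0,0,0]'

```text
time_s: 7.65
ee_pos: [449.6, 121.6, 134.5]
ee_rot: [-180.0, -0.2, -175.9]
force: [0.0, 1.0, 0.6]
gripper_width: 77.5
```

arm_command --series '[0.001,0,-0.022,0,0,0,0,0,-0.022,0,0,0,0,0,0,0,0,0]'

```text
time_s: 7.9
ee_pos: [450.2, 122.2, 116.7]
ee_rot: [-180.0, -0.1, -175.8]
force: [-0.6, 0.5, -0.1]
gripper_width: 77.5
```

arm_command --series '[0,0,0,0,0,0,0,0,0,0,0,0,0,0,0,0,0,0,0,0,0,0,0,0,0,0,0,0,0,0,0,0,0,0,0,0,0,0,0,0,0,0,0,0,0,0,0,0]' --hand 0 --newtons 30

```text
time_s: 8.57
ee_pos: [450.7, 121.8, 117.5]
ee_rot: [-179.9, 0.0, -175.7]
force: [0.1, -4.0, 1.0]
gripper_width: 39.6
```

Run:
```python
from h import *
for n in("scene","top"): snap(n,f"pics/{n}5.png")
a=cv2.imread("pics/scene5.png")[110:320,150:410]
cv2.imwrite("pics/c5.png",np.clip(cv2.resize(a,None,fx=3,fy=2.8)*1.6,0,255).astype(np.uint8))
# lift arc
p=np.load("rig.npy");c,s=np.cos(p[2]),np.sin(p[2])
b=np.arctan2(45,145);r=np.hypot(45,145);prev=None
for a in np.linspace(0,.635,13):
    X=np.array([-(r*np.cos(a+b))*c,-(r*np.cos(a+b))*s,r*np.sin(a+b)])
    if prev is not None: print(round(a,3),((X-prev)/400).round(4))
    else: X0=X
    prev=X
print("tot",X-X0)
```

```text
0.053 [0.0064 0.0005 0.019 ]
0.106 [0.0074 0.0005 0.0186]
0.159 [0.0084 0.0006 0.0182]
0.212 [0.0094 0.0007 0.0178]
0.265 [0.0103 0.0008 0.0172]
0.318 [0.0112 0.0008 0.0167]
0.37 [0.012  0.0009 0.016 ]
0.423 [0.0129 0.0009 0.0154]
0.476 [0.0137 0.001  0.0147]
0.529 [0.0144 0.0011 0.0139]
0.582 [0.0151 0.0011 0.0132]
0.635 [0.0158 0.0012 0.0123]
tot [54.80927066  4.03494551 77.23896592]
```

View pics/c5.png

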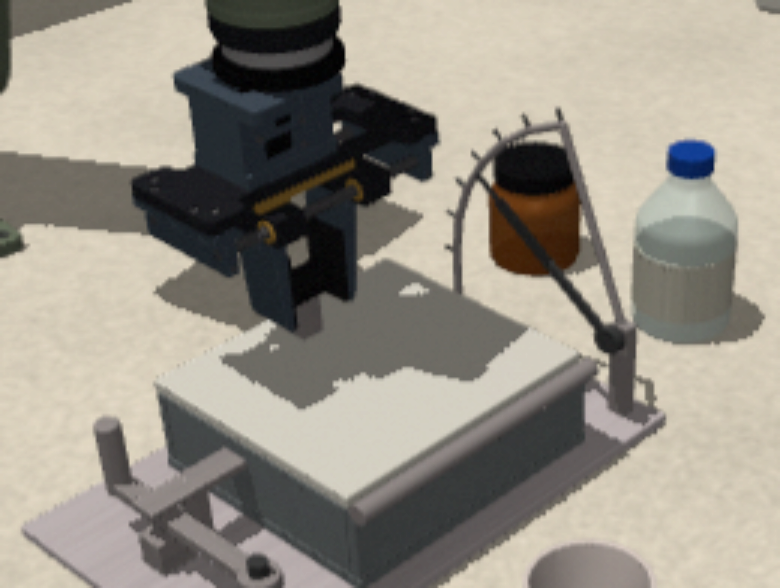

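The fingers hold the barrel ends (opening 39.6 of 40 mm), the hook is in its catch, and the lid is shut. Lifting most of the way along the arc.

arm_command --series '[0.0064,0.0005,0.019,0,0,0,0.0074,0.0005,0.0186,0,0,0,0.0084,0.0006,0.0182,0,0,0,0.0094,0.0007,0.0178,0,0,0,0.0103,0.0008,0.0172,0,0,0,0.0112,0.0008,0.0167,0,0,0,0.012,0.0009,0.016,0,0,0,0.0129,0.0009,0.0154,0,0,0,0.0137,0.001,0.0147,0,0,0,0.0144,0.0011,0.0139,0,0,0,0.0151,0.0011,0.0132,0,0,0,0.0158,0.0012,0.0123,0,0,0,0,0,0,0,0,0,0,0,0,0,0,0,0,0,0,0,0,0]'

```text
time_s: 9.92
ee_pos: [503.0, 125.8, 193.8]
ee_rot: [-179.9, -0.4, -175.8]
force: [-4.1, -4.0, -5.5]
gripper_width: 39.6
```

Run:
```python
from h import *
for n in("scene","top"): snap(n,f"pics/{n}6.png")
a=cv2.imread("pics/scene6.png")[110:320,150:410]
cv2.imwrite("pics/c6.png",np.clip(cv2.resize(a,None,fx=3,fy=2.8)*1.6,0,255).astype(np.uint8))
st=env.state();print(st["force"],st["ee_pos"])
X=st["ee_pos"].copy();X[2]+=8
p=np.load("rig.npy");c,s=np.cos(p[2]),np.sin(p[2])
D=X-np.array([p[0]+c*85,p[1]+s*85,80]);f=-(D[0]*c+D[1]*s);print("r",np.hypot(f,D[2]),"lid",np.arctan2(D[2],f)-np.arctan2(45,145))
```

```text
[-4.30194696 -5.26948409 -5.5792123 ] [502.99459496 125.81613574 193.82566939]
r 152.70078233822386 lid 0.6227279296667394
```

View pics/c6.png

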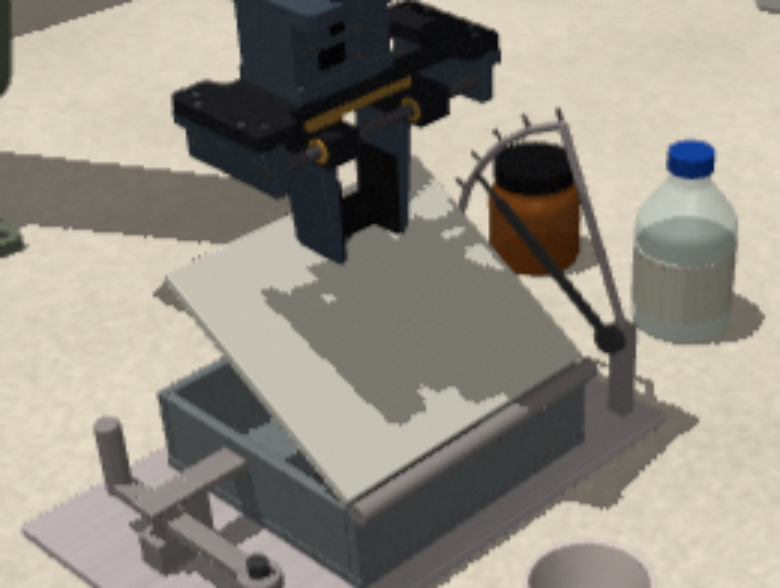

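The lid is up and held, and its edge runs visually parallel to the pointer. I'll check both with rays: lid front-right corner at crop (168,278), right hinge-end corner at (348,503), and the pointer from (480,178) to (608,338).

Run:
```python
from h import *
S=load("pics/scene6.png");p=np.load("rig.npy");c,s=np.cos(p[2]),np.sin(p[2])
f=S["frame"].astype(int)
cs=lambda u,v:(150+(u+.5)/3-.5,110+(v+.5)/2.8-.5)
def pl(uv,y):
    n=np.array([-s,c,0]);q=np.array([p[0]+c*85-s*y,p[1]+s*85+c*y,80]);cc,w=ray(S,*uv);X=cc+w*((q-cc)@n)/(w@n);D=X-q;return np.array([-(D[0]*c+D[1]*s),D[2]])
A=pl(cs(168,278),-100);B=pl(cs(348,501),-100);print(A,B,"lid",np.arctan2(*(A-B)[::-1]),"dist",np.hypot(*(A-B)), "corner ang",np.arctan2(A[1],A[0])-np.arctan2(5,176))
# pointer: darkest pixel centroids per row
g=f.sum(2);pts=[]
for v in range(180,224,3):
    u0=np.interp(v,[173.5,230.6],[310,352.6]);us=np.arange(int(u0)-6,int(u0)+7);w=np.clip(150-g[v,us],0,None)
    # bg jar also dark: keep sharp
    if w.sum()>0: pts.append(((w*us).sum()/w.sum(),v))
Q=np.array([pl(x,128) for x in pts]);print(np.c_[pts,Q].round(1))
print("pointer slope",np.arctan(np.polyfit(Q[:,0],Q[:,1],1)[0]),"per pt",np.arctan2(Q[:,1],Q[:,0]).round(3))
```

```text
[142.48525456  99.31926972] [-0.17112285  2.62972365] lid 0.5956565893898554 dist 172.3360389925667 corner ang 0.5803415380895995
[[316.2 180.   97.5  74.1]
 [317.3 183.   94.5  68.6]
 [319.  186.   90.2  63.5]
 [321.1 189.   84.6  59. ]
 [323.1 192.   79.4  54.4]
 [326.1 195.   71.6  50.9]
 [328.1 198.   66.4  46.3]
 [330.1 201.   61.1  41.7]
 [332.1 204.   55.8  37.1]
 [332.5 207.   54.8  30.6]
 [337.1 210.   42.7  29.1]
 [339.2 213.   37.3  24.6]
 [341.6 216.   31.   20.5]
 [344.1 219.   24.6  16.4]
 [346.2 222.   19.2  12. ]]
pointer slope 0.6471427201936937 per pt [0.65  0.628 0.613 0.609 0.601 0.618 0.608 0.599 0.587 0.51  0.598 0.582
 0.583 0.589 0.558]
```

arm_command --series '[0.006,0.0005,0.0045,0,0,0,0,0,0,0,0,0,0,0,0,0,0,0,0,0,0,0,0,0]'

```text
time_s: 10.35
ee_pos: [504.7, 125.9, 195.1]
ee_rot: [-179.9, -0.5, -175.8]
force: [-4.6, -4.8, -5.6]
gripper_width: 39.7
```

Run:
```python
from h import *
S=snap("scene","pics/scene7.png")
a=S["frame"][150:250,270:370,::-1];b=S["frame"][195:300,195:280,::-1]
o=np.zeros((600,800,3),np.uint8);o[:500,:400]=cv2.resize(a,(400,400),interpolation=2)[:].repeat(1,0) if 0 else 0
A=cv2.resize(a,(400,400),interpolation=2);B=cv2.resize(b,None,fx=4,fy=4,interpolation=2)
o[:400,:400]=A;o[:420,410:750]=B
cv2.imwrite("pics/c7.png",np.clip(o*1.6,0,255).astype(np.uint8))
st=env.state();X=st["ee_pos"].copy();X[2]+=8;print(st["force"],st["gripper_width"])
p=np.load("rig.npy");c,s=np.cos(p[2]),np.sin(p[2])
D=X-np.array([p[0]+c*85,p[1]+s*85,80]);f=-(D[0]*c+D[1]*s);print("r",np.hypot(f,D[2]),"lid",np.arctan2(D[2],f)-np.arctan2(45,145))
```

```text
[-4.45797455 -4.56061088 -6.39605768] 39.78262524236362
r 152.74088082504335 lid 0.6368844534652052
```

View pics/c7.png

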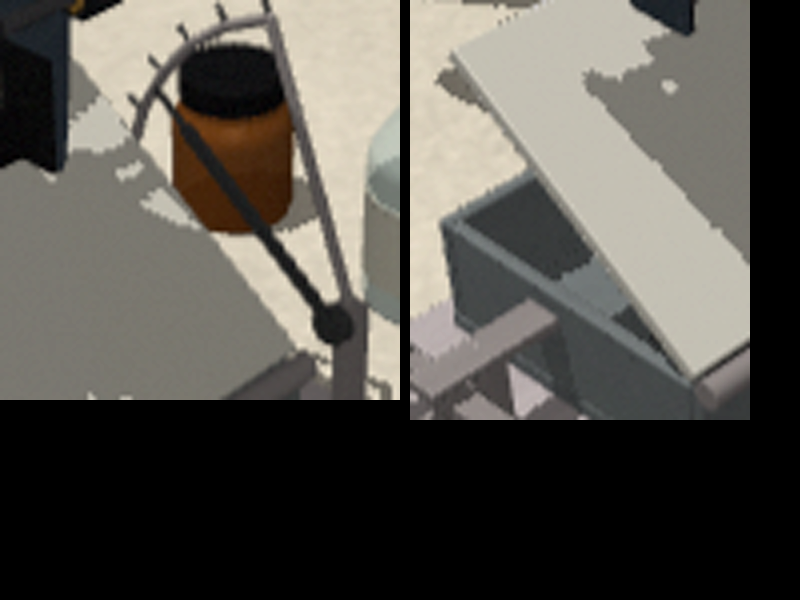

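Left panel: the pointer axis runs (157,92)→(332,323), and the lid's +y top edge runs (145,147)→(292,346). Right panel: the lid's -y top edge runs (455,50)→(692,373).

Run:
```python
from h import *
S=load("pics/scene7.png");p=np.load("rig.npy");c,s=np.cos(p[2]),np.sin(p[2])
def pl(uv,y):
    n=np.array([-s,c,0]);q=np.array([p[0]+c*85-s*y,p[1]+s*85+c*y,80]);cc,w=ray(S,*uv);X=cc+w*((q-cc)@n)/(w@n);D=X-q;return np.array([-(D[0]*c+D[1]*s),D[2]])
L=lambda u,v:(270+(u+.5)/4-.5,150+(v+.5)/4-.5);R=lambda u,v:(195+(u-410+.5)/4-.5,195+(v+.5)/4-.5)
for n,a,b,y in(("pointer",L(157,92),L(332,323),128),("lid+y",L(145,147),L(292,346),100),("lid-y",R(455,50),R(692,373),-100)):
    A,B=pl(a,y),pl(b,y);D=A-B;print(n,A.round(1),B.round(1),np.arctan2(D[1],D[0]).round(3),np.hypot(*D))
```

```text
pointer [116.8  82.9] [2.6 0.2] 0.627 141.06428085361605
lid+y [98.  72.2] [3.5 1.3] 0.643 118.16024537807287
lid-y [141.  103.8] [1.1 3.5] 0.622 172.09563235368924
```

Pointer 0.627, lid 0.622–0.643 by ray and 0.637 by arm kinematics, so they agree. I'll hold briefly, then hand in.

arm_command --series '[0,0,0,0,0,0,0,0,0,0,0,0,0,0,0,0,0,0,0,0,0,0,0,0,0,0,0,0,0,0,0,0,0,0,0,0]'

```text
time_s: 10.9
ee_pos: [504.7, 125.9, 195.2]
ee_rot: [-179.9, -0.5, -175.8]
force: [-4.4, -4.9, -6.6]
gripper_width: 39.6
```

Run:
```python
from h import *
S0=cv2.imread("pics/scene0.png").astype(int);snap("scene","pics/scene8.png");S=cv2.imread("pics/scene8.png").astype(int)
for n,(a,b,c,d) in dict(dish=(300,350,322,372),bottle=(160,232,362,398),ptr_upper=(183,232,325,365)).items(): print(n,np.abs(S-S0)[a:b,c:d].mean().round(1))
print(env.state()["ee_pos"],env.state()["force"]); print(env.job_done())
```

```text
dish 10.0
bottle 9.3
ptr_upper 11.0
[504.70304156 125.974332   195.14133004] [-4.00174172 -3.1097611  -6.05207009]
the job is handed in; nothing more can be done
None
```

The hook is closed in the catch, the lid is raised in line with the pointer, and I handed the job in with the gripper still holding it, about 11 s into the 43 s.

- **Hook:** I pushed the post round until it pressed against its stop at 11 N. Afterwards the post top was within about 1 px of its predicted closed position in the top view, and the gripper was well clear of it.
- **Lid:** I gripped the handle by its ends (opening 39.6 mm, 30 N grip) and lifted it along the hinge arc. The lid reads 0.637 rad from the arm's position and 0.622–0.643 rad from the scene picture. The pointer reads 0.627 rad from that same picture, so they are within about 0.02 rad, against the 0.07 rad allowed. The wrist force was steady at about 6 N vertically.
- **Disagreement:** A coarser check before the final 3 mm lift put the lid at 0.58–0.60 rad, when the arm's position said 0.623 rad. The check after that lift, on an enlarged picture, agreed with the arm.
- **Bystanders:** I never touched the pointer, bottle, jar or dish. A before-and-after picture comparison showed only small differences (9–11 grey levels, which I put down to noise and shadow) around the dish, bottle and pointer. I did not compare the jar.
- **Refused call:** One move was refused for a miscounted list and resent; nothing moved because of it.

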